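# Lock the teaching microscope into its bench dock

### The job

Slide the microscope along its guides until its mounting plate is fully home against the end stop of the bench dock, keeping it upright. Then clamp it: swing the ratchet lever back and forth between its two stop pins until the clamp bolt is fully tight and the rubber pad presses the plate down. Leave the slide box, the lens-cleaner bottle and the petri dish where they stand.

Things in the scene. Friction and masses are not known exactly. Their poses are not given: they have to be found in the camera images.
- dock: Aluminium bench dock screwed to the table. Origin on the table where the centre of the microscope's plate lies when fully home; y = direction in which the microscope is pushed (to the clamp), x across, z up. Two guide rails 16 mm high, inner faces at x = +-91 mm, from y = -67 to +98.
- stop (a point): Middle of the top edge of the dock's end stop, a bar 120 mm long in x and 12 mm high; its face, at dock y = +90 mm, is where the plate's leading edge must touch.
- axis (a point): Point on the upright axis of clamp bolt and lever (dock x = 0, y = +114 mm), on the lever's hub, 57 mm above the table. Two upright stop pins (12 mm thick, tops 68 mm above the table) at dock x = +-34, y = +143 mm limit the lever to 1.1 rad, so a full turn is impossible. Hub radius 27 mm.
- microscope: White microscope, 0.28 m tall, 0.9 kg, bolted on a loose steel plate 170 (x) by 180 (y) by 10 mm that slides on the table between the guides, 6 mm play a side. Origin: centre of the plate's underside; axes as the dock's. Starts 45 to 70 mm short of home, on the dock's -y side. Its tall parts (80 mm wide stage at 112 mm height) lie within 48 mm of local y = 0. Friction holds it where left.
- lip (a point): Centre of the outer face of the upturned push lip on the plate's trailing edge (microscope y = -90 mm, 22 mm above the table). The lip is 100 mm long in x, 6 mm thick, its top 32 mm above the table. Push here towards the dock's +y.
- grip (a point): Point on the axis of the lever's upright round black handle post (18 mm diameter, from 57 to 94 mm above the table), 77 mm above the table, 90 mm out from the bolt axis. It moves with the lever. The lever bar under it is 16 mm wide, its top 57 mm above the table.
- lever (a joint): Ratchet lever angle, 0 to 1.1 rad, growing clockwise from above. At 0.55 it points along dock +y, at 0 it is swung to the -x side, at 1.1 to +x. A clockwise swing turns the bolt (4 N at the handle); swinging back clicks over the teeth (under 1.5 N), leaving the bolt. 18 teeth (0.35 rad): a swing may idle up to 0.55 rad before it catches.
- bolt (a joint): Clamp bolt angle (hex head with a raised rib, amid the lever's hub), growing clockwise as it tightens. Starts loose at 0 to 0.5 rad; at 2.4 rad it is fully tight, stops against its end, and the lever goes clockwise no further. Does not turn back by itself. Moves strap and pad down 3 mm per rad.
- pad: Rubber pad, 18 mm diameter, under the clamp strap, axis at dock x = 0, y = +79 mm. At bolt 0 its underside is 14 mm above the table (4 mm over the plate); it meets the home plate at about 1.3 rad and is then squeezed like a spring, about 10 N when tight. Moves only up and down. Origin: below it at the dock's origin, on the table at bolt 0.
- slide_box: Bystander: closed wooden slide box 85 x 50 x 34 mm, origin under its centre.
- lens_cleaner: Bystander: white bottle, 44 mm diameter, 100 mm tall, origin under its centre.
- petri_dish: Bystander: closed petri dish, 88 mm diameter, 21 mm tall, origin under its centre.

How it is judged:
By the outcome, as a careful person would: the job done as asked, in the order asked, and still so for the second after the job is handed in, with the robot touching nothing.
It also fails if it takes over 72 s, if anything falls off the work surface, if the arm or the gripper's body presses on something with over 40 N, if the wrist force passes 120 N, or if a joint passes its speed limit or range.

### The arm

A 7-joint arm with a two-finger parallel gripper is mounted at the origin on the work surface. World frame = base frame: x ahead of the robot, y to its left, z up, the work surface at z = 0. Lengths are in m, angles in rad, forces in N, time in s.
With the tool pointing down it reaches from about 0.425 to 0.95 m from the base axis. Payload 4.7 kg.
Tool frame: the origin (TCP) lies at the very end of the fingers, on their centre line; the grasp point (between the pads) lies arm.pinch_z behind it (arm.pinch_z is the distance from the TCP to the grasp point, in m); z points along the fingers, y is the line along which they close (so a half turn about z gives the same grasp; the last joint's range is limited). The gripper opens to 85 mm and grips with 20 to 120 N. Pads are 22 mm wide; open, the fingers measure 114 mm over their backs; the gripper's body (76 mm by 85 mm) begins 54 mm behind the grasp point. The pads swing forward as they close: fully open they stand 13 mm farther back than shut.
Start: joints at [-1.155, 0.469, -0.049, 1.532, 0.024, 1.141, -0.082], TCP at [0.29, 0.609, 0.231] pointing down, gripper open.
Joint ranges: [-2.59, 2.59], [-0.33, 1.99], [-1.39, 1.29], [0.1, 2.45], [-1.04, 4.18], [0.21, 1.99], [-2.66, 2.66]. Speed limits (rad/s): [2.57, 2.57, 3.14, 3.14, 3.14, 3.14, 3.14].

### API

Orientations are given as a rotation vector (axis times angle).
In Python, from rig import arm, viewer, models gives the robot as it stands.
- The arm moves only by the tool servo_tool, never from a script. Its argument "steps" is a list of rows, each a list of 3 entries, a list of its own where there are three numbers: the shift along the tool's x, y, z as a fraction of full scale, then the turn, a rotation vector about the tool's x, y, z as a fraction of full scale, then the finger opening in mm, from 0 to 85.4. In form: [[[dx, dy, dz], [wx, wy, wz], jaw], ...]. A call has 1 to 12 rows; each row shifts and turns the commanded pose from where the row before left it, along the tool's axes as they then stand; what a row does not reach is not made up. Full scale, the value 1, is 0.3 m for a shift and pi rad for a turn. A row lasts 1/12 s, in which the tool goes at most 41.7 mm and 7.16 degrees, less where a joint would pass 70% of its speed; a pose out of reach is approached as far as the arm can. A call with a number of a shift or a turn outside -1 to 1 is refused whole. A call with a gripper value outside its range is refused whole. The fingers move at their own pace and stop on an object; the grip force is fixed at half the most. Time passes only in rows, so rows that do not move let the fingers close. It gives the time, the measured TCP pose, the force, the opening and the grip force at its end, in the units of the state.
- arm.observe(): the state, without advancing time (a new reading comes with each control period).
- viewer.read_camera(name): name is "scene" or "side" or "wrist"; returns a dict with "pixels" (384x512x3 uint8, red, green, blue), "depth" (384x512 float32, m along the optical axis (not along the pixel's ray), 0 where there is no reading), "camera_matrix" (3x3 intrinsics, pixels), "rvec" (rotation vector, rad) and "tvec" (3), from world to camera coordinates, as OpenCV has them; the wrist camera has in their place "hand_eye" (4x4, takes a point from camera to tool coordinates, whose origin is the TCP and whose axes are the flange's). Camera axes: x right, y down, z forward; pixel columns grow to the right and rows downward; lengths in m; the calibration is good to about 2 mm. A picture is of the moment at which its call begins: read the wrist's pose just before it.
- arm.finish_job(): hands the job in; it is judged then, once.
Trained networks look in a picture, given as the dict that the camera call returned (one of the last four; its "shot" number tells which), for a name from the list of things; names that differ only in an ending like _2 or _b are one class to them, and where a whole thing is asked for, a point or a joint stands for the part that bears it (a point fixed in the world has none). Each returns a list of dicts, best first, with "conf" (0 to 1); they miss things now and then, are a little off and sometimes report something else, mostly with a low value. They report only what shows in the picture. A call takes as long as a camera call.
- models.search_frame(query, picture): "bbox" ([left, top, width, height] as shares, 0 to 1, of the picture: columns of its width, rows of its height, round what is visible of it).
- models.silhouettes(query, picture): "mask" (384x512 bool, what is visible of it) and "bbox" ([left, top, width, height] as shares, 0 to 1, of the picture: columns of its width, rows of its height, round what is visible of it).
The state is a dict: "time": time; "joint_pos": joint angles; "qvel": joint speeds; "joint_torque": joint torques, N m; "tool_pos": TCP position; "tool_rot": TCP orientation; "wrist_force": force on the tool from outside, world axes, zero at the start; "ft_torque": the same for the moment, N m; "width": opening from 0.0 (shut) to 1.0 (fully open); "gripper_force": force on a finger pad.
Only numpy, scipy, OpenCV 4.12 (cv2) and the standard library are available. Lean on these libraries where they do the work, as an engineer would, in place of code of your own. Each camera call takes 0.05 s, during which the arm holds its last target. There are 200 camera calls.

## Working session

There is one attempt and no reset: what is moved stays moved. The work goes in short steps, Python scripts to look and compute and a tool call to move; the robot and the scene stay as the last step left them, time stands still between calls to the robot, and variables do not carry over. Pictures are saved under pics/ and viewed, at most 10 in all, crops included, and the job is handed in when it is done.

Besides the shell and the picture viewer there is one more tool, called after "Call:" in YAML: its name, and indented under it one key for each argument. servo_tool: Moves the arm, as the interface text tells. Its arguments: {"type":"object","properties":{"steps":{"type":"array"}},"required":["steps"]}

```bash
mkdir -p pics; cat > h.py <<'E'
import numpy as np, cv2
from scipy.spatial.transform import Rotation as R
from rig import arm, viewer, models
def world(p, s=None):
    K=p["camera_matrix"]; d=p["depth"]; v,u=np.indices(d.shape)
    c=np.stack([(u-K[0,2])*d/K[0,0],(v-K[1,2])*d/K[1,1],d],-1)
    if "rvec" in p:
        Rm=cv2.Rodrigues(np.array(p["rvec"],float))[0]; return (c-np.array(p["tvec"]).ravel())@Rm
    T=np.array(p["hand_eye"]); c=c@T[:3,:3].T+T[:3,3]
    return R.from_rotvec(s["tool_rot"]).apply(c.reshape(-1,3)).reshape(c.shape)+s["tool_pos"]
def save(p,n): cv2.imwrite(n,p["pixels"][:,:,::-1])
E
python3 - <<'E'
from h import *
s=arm.observe(); print(s, arm.pinch_z)
a=viewer.read_camera("scene"); b=viewer.read_camera("side")
im=np.vstack([a["pixels"],b["pixels"]]); 
im=np.hstack([a["pixels"],b["pixels"]]); cv2.imwrite("pics/1.png",cv2.resize(im,(800,300),interpolation=cv2.INTER_AREA)[:,:,::-1])
save(a,"pics/a.png");save(b,"pics/b.png")
for n,p in(("scene",a),("side",b)):
    W=world(p)
    for q in["dock","microscope","lip","grip","lever","bolt","pad","slide_box","lens_cleaner","petri_dish"]:
        try: r=models.silhouettes(q,p)
        except Exception as e: print(q,e); continue
        for x in r[:2]:
            m=x["mask"]&(p["depth"]>0); w=W[m]
            if len(w): print(n,q,round(x["conf"],2),m.sum(),np.median(w,0).round(3),np.percentile(w,2,0).round(3),np.percentile(w,98,0).round(3),np.round(np.array(x["bbox"])*[512,384,512,384]))
E
```

```text
{'time': 0.0, 'joint_pos': array([-1.15488665,  0.46942255, -0.04861293,  1.53370981,  0.02411988,
        1.14096431, -0.08228871]), 'qvel': array([ 0.0001804 , -0.00140313, -0.00022865,  0.0007033 , -0.00218626,
       -0.00026252, -0.00083441]), 'joint_torque': array([ 3.53075052e-05, -5.10305464e+01, -4.70408541e-02, -2.37720412e+01,
        1.04763365e-02,  7.44233112e-03, -2.17980599e-06]), 'tool_pos': array([0.29017767, 0.60879873, 0.23026748]), 'tool_rot': array([-6.92779573e-01, -3.06390042e+00,  2.96260890e-03]), 'wrist_force': array([-0.33465659,  0.03382283, -0.33350965]), 'ft_torque': array([-0.02214989,  0.01722456, -0.01560383]), 'gripper_force': 0.0, 'width': 1.0003262346104658} 0.0187
scene dock 0.77 2347 [0.566 0.071 0.014] [ 0.465 -0.091  0.002] [0.668 0.153 0.084] [203. 170. 127.  73.]
scene microscope 0.67 6282 [ 0.62  -0.099  0.066] [ 0.492 -0.195  0.006] [ 0.657 -0.024  0.263] [161.  88.  91. 147.]
scene lip 0.9 6139 [ 0.622 -0.099  0.067] [ 0.495 -0.194  0.007] [ 0.657 -0.025  0.263] [165.  89.  86. 145.]
scene grip 0.74 589 [0.539 0.103 0.056] [ 0.452  0.045 
[... 966 characters left out ...]
 [0.51  0.048 0.049] [0.577 0.16  0.093] [242. 207.  30.  50.]
side lever 0.61 762 [0.537 0.094 0.056] [0.51  0.043 0.008] [0.58  0.16  0.093] [241. 208.  33.  50.]
side bolt 0.48 97 [0.552 0.073 0.066] [0.545 0.062 0.057] [0.563 0.08  0.071] [255. 207.  15.  12.]
side slide_box 0.72 1428 [0.406 0.058 0.032] [0.366 0.018 0.003] [0.448 0.088 0.035] [302. 246.  51.  33.]
side slide_box 0.7 720 [0.536 0.097 0.056] [0.51  0.047 0.014] [0.58  0.16  0.093] [243. 206.  33.  51.]
side lens_cleaner 0.7 702 [0.684 0.042 0.053] [0.673 0.02  0.003] [0.706 0.054 0.099] [213. 161.  18.  44.]
side petri_dish 0.93 597 [ 0.734 -0.15   0.019] [ 0.698 -0.2    0.001] [ 0.774 -0.122  0.021] [249. 139.  33.  27.]
```

View pics/a.png

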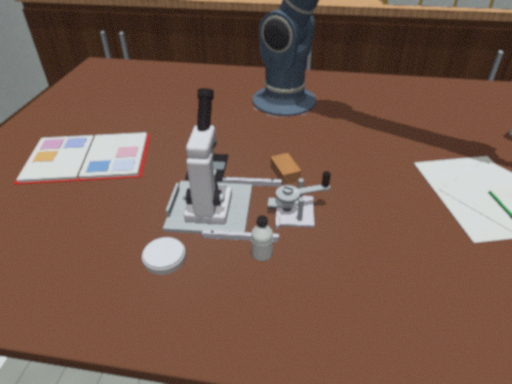

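View pics/b.png

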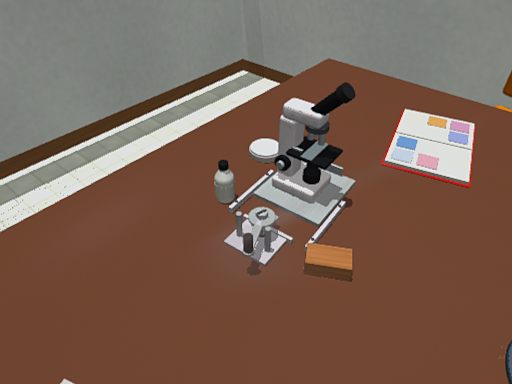

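```bash
cat > fit.py <<'E'
from h import *
def rails(W):
    w=W.reshape(-1,3); w=w[(w[:,2]>.0125)&(w[:,2]<.0195)&(w[:,0]>.42)&(w[:,0]<.72)&(w[:,1]>-.13)&(w[:,1]<.12)]
    return w
E
python3 - <<'E'
from fit import *
for n in("scene","side"):
    p=viewer.read_camera(n); W=world(p); w=rails(W)
    for lo,hi in((.44,.52),(.62,.70)):
        q=w[(w[:,0]>lo)&(w[:,0]<hi)]; 
        if len(q)<10: continue
        for _ in range(4):
            l=cv2.fitLine(q[:,:2].astype(np.float32),cv2.DIST_HUBER,0,.001,.001).ravel(); nrm=np.array([-l[1],l[0]]); d=(q[:,:2]-l[2:])@nrm; q=q[abs(d)<.009]
        t=(q[:,:2]-l[2:])@l[:2]
        print(n,len(q),l.round(4),np.degrees(np.arctan2(l[1],l[0])),t.min(),t.max(),d.std(), q[:,2].mean())
    # tall clamp stuff
    c=W.reshape(-1,3); c=c[(c[:,1]>.0)&(c[:,1]<.2)&(c[:,0]>.47)&(c[:,0]<.66)]
    for a,b in((.0535,.06),(.062,.0665),(.0665,.07),(.072,.09),(.09,.098)):
        q=c[(c[:,2]>a)&(c[:,2]<b)]; print(a,len(q),q.mean(0).round(4),q.min(0).round(3),q.max(0).round(3))
    m=models.silhouettes("microscope",p)[0]["mask"]; q=W[m&(W[...,2]>.006)&(W[...,2]<.014)]
    r=cv2.minAreaRect(q[:,:2].astype(np.float32)*1000); print("plate",r)
    x0,y0,x1,y1=(150,130,350,270)
    im=cv2.resize(p["pixels"][130:280,150:370],None,fx=3.5,fy=3.5,interpolation=cv2.INTER_CUBIC);cv2.imwrite(f"pics/c_{n}.png",im[:,:,::-1])
E
```

```text
scene 191 [ 0.1053 -0.9944  0.4682 -0.0217] -83.952805 -0.08748809297808581 0.0780444609509727 0.0034390003534513396 0.015366767242762827
scene 206 [ 0.0809 -0.9967  0.6617 -0.0419] -85.3624 -0.10378493461043663 0.06111594429364651 0.002893109523045124 0.015396331844700396
0.0535 409 [0.5504 0.0926 0.0563] [0.513 0.044 0.054] [0.593 0.162 0.06 ]
0.062 52 [0.5497 0.1002 0.0645] [0.517 0.06  0.062] [0.592 0.16  0.066]
0.0665 77 [0.5538 0.0888 0.068 ] [0.515 0.059 0.067] [0.595 0.16  0.07 ]
0.072 54 [0.5248 0.15   0.081 ] [0.517 0.068 0.072] [0.556 0.16  0.09 ]
0.09 34 [0.5194 0.1512 0.0927] [0.508 0.144 0.091] [0.526 0.16  0.095]
plate ((568.5528564453125, -109.69959259033203), (180.40931701660156, 179.44667053222656), 4.559963703155518)
side 239 [ 0.0817 -0.9967  0.4686 -0.0368] -85.31435 -0.08156542065968153 0.08052733491597652 0.002714556257376415 0.014851861829861467
side 210 [ 0.0838 -0.9965  0.6581 -0.0161] -85.195465 -0.07811467084184154 0.08737558636466088 0.002853903020461929 0.014749075337312829
0.0535 520 [0.5454 0.0897 0.0559] [0.508 0.043 0.054] [0.588 0.161 0.06 ]
0.062 88 [0.5463 0.0981 0.065 ] [0.51  0.06  0.062] [0.592 0.161 0.066]
0.0665 87 [0.5461 0.0921 0.0677] [0.51  0.06  0.067] [0.593 0.16  0.07 ]
0.072 75 [0.5145 0.1544 0.0811] [0.509 0.077 0.072] [0.557 0.16  0.09 ]
0.09 63 [0.5177 0.1512 0.0926] [0.51  0.143 0.09 ] [0.527 0.159 0.095]
plate ((573.4852294921875, -109.72421264648438), (173.45179748535156, 182.10806274414062), 4.137643814086914)
```

View pics/c_side.png

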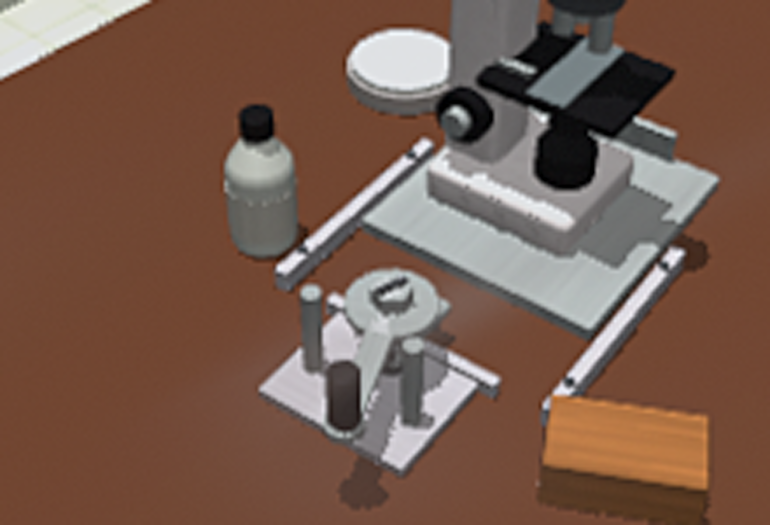

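Call:
servo_tool:
  steps:
    - [[0, 0, -0.05], [0, 0, 0.037], 60]
    - [[0, 0, -0.05], [0, 0, 0.037], 60]
    - [[0, 0, -0.05], [0, 0, 0.037], 60]
    - [[0, 0, -0.05], [0, 0, 0.037], 60]
    - [[0, 0, -0.05], [0, 0, 0.037], 60]
    - [[0, 0, -0.05], [0, 0, 0.037], 60]
    - [[0, 0, -0.05], [0, 0, 0.037], 60]
    - [[0, 0, -0.05], [0, 0, 0.037], 60]
    - [[0, 0, -0.05], [0, 0, 0.037], 60]

```text
time: 2.05
tool_pos: [0.2903, 0.6093, 0.3671]
tool_rot: [-2.137, -2.302, -0.0]
wrist_force: [0.2, 0.2, -0.5]
width: 0.704
gripper_force: 0.0
```

```bash
cat >> h.py <<'E'
YAW=np.radians(4.72); EX=np.array([np.cos(YAW),np.sin(YAW),0]); EY=np.array([-EX[1],EX[0],0]); O=.5595*EX-.090*EY
def dk(P): P=np.asarray(P)-O; return np.stack([P@EX,P@EY,P[...,2]],-1)
def tool():
    s=arm.observe(); Rm=R.from_rotvec(s["tool_rot"]).as_matrix()
    print("t",round(s["time"],2),"tcp dock mm",(dk(s["tool_pos"])*1000).round(1),"toolyaw err deg",np.degrees(np.arctan2(Rm[:2,1]@EY[:2],Rm[:2,1]@EX[:2])).round(2),"tilt",Rm[:2,2].round(4),"F",np.round([s["wrist_force"]@EX,s["wrist_force"]@EY,s["wrist_force"][2]],1),"w",round(s["width"]*85.4,1)); return s
E
python3 - <<'E'
from h import *
tool(); p=viewer.read_camera("wrist"); print(np.array(p["hand_eye"]).round(3),p["camera_matrix"])
E
```

```text
t 2.05 tcp dock mm [-220.   673.3  367.1] toolyaw err deg -0.47 tilt [-0.0001  0.0002] F [ 0.2  0.2 -0.5] w 60.1
[[-0.001 -0.959 -0.284  0.072]
 [ 1.    -0.001 -0.001  0.001]
 [ 0.    -0.284  0.959 -0.142]
 [ 0.     0.     0.     1.   ]] [[301.96031407   0.         259.11337296]
 [  0.         301.96031407 193.22997358]
 [  0.           0.           1.        ]]
```

```bash
cat >> h.py <<'E'
def rows(dx,dy,dz,turn,n,jaw):
    """rows for a dock-frame shift (m) with a turn (deg) about tool z, from measured pose"""
    r=R.from_rotvec(arm.observe()["tool_rot"]); d=dx*EX+dy*EY+np.array([0,0,dz]); out=[]
    for i in range(n):
        v=r.inv().apply(d/n)/.3; out.append([[round(float(a),3) for a in v],[0,0,round(turn/180/n,4)],jaw]); r=r*R.from_rotvec([0,0,np.radians(turn)/n])
    print(str(out))
E
python3 -c "
from h import *
rows(.22,-.613,0,-180,26,60)"
```

```text
[[[-0.078, 0.029, -0.0], [0, 0, -0.0385], 60], [[-0.081, 0.019, -0.0], [0, 0, -0.0385], 60], [[-0.083, 0.01, -0.0], [0, 0, -0.0385], 60], [[-0.083, -0.001, -0.0], [0, 0, -0.0385], 60], [[-0.083, -0.011, -0.0], [0, 0, -0.0385], 60], [[-0.081, -0.02, -0.0], [0, 0, -0.0385], 60], [[-0.078, -0.03, -0.0], [0, 0, -0.0385], 60], [[-0.074, -0.039, -0.0], [0, 0, -0.0385], 60], [[-0.068, -0.048, -0.0], [0, 0, -0.0385], 60], [[-0.062, -0.056, -0.0], [0, 0, -0.0385], 60], [[-0.055, -0.063, -0.0], [0, 0, -0.0385], 60], [[-0.047, -0.069, -0.0], [0, 0, -0.0385], 60], [[-0.038, -0.074, -0.0], [0, 0, -0.0385], 60], [[-0.029, -0.078, -0.0], [0, 0, -0.0385], 60], [[-0.019, -0.081, -0.0], [0, 0, -0.0385], 60], [[-0.01, -0.083, -0.0], [0, 0, -0.0385], 60], [[0.001, -0.083, -0.0], [0, 0, -0.0385], 60], [[0.011, -0.083, -0.0], [0, 0, -0.0385], 60], [[0.02, -0.081, -0.0], [0, 0, -0.0385], 60], [[0.03, -0.078, -0.0], [0, 0, -0.0385], 60], [[0.039, -0.074, -0.0], [0, 0, -0.0385], 60], [[0.048, -0.068, -0.0], [0, 0, -0.0385], 60], [[0.056, -0.062, -0.0], [0, 0, -0.0385], 60], [[0.063, -0.055, -0.0], [0, 0, -0.0385], 60], [[0.069, -0.047, -0.0], [0, 0, -0.0385], 60], [[0.074, -0.038, -0.0], [0, 0, -0.0385], 60]]
```

Call:
servo_tool:
  steps:
    - [[-0.078, 0.029, 0], [0, 0, -0.0385], 60]
    - [[-0.081, 0.019, 0], [0, 0, -0.0385], 60]
    - [[-0.083, 0.01, 0], [0, 0, -0.0385], 60]
    - [[-0.083, -0.001, 0], [0, 0, -0.0385], 60]
    - [[-0.083, -0.011, 0], [0, 0, -0.0385], 60]
    - [[-0.081, -0.02, 0], [0, 0, -0.0385], 60]
    - [[-0.078, -0.03, 0], [0, 0, -0.0385], 60]
    - [[-0.074, -0.039, 0], [0, 0, -0.0385], 60]
    - [[-0.068, -0.048, 0], [0, 0, -0.0385], 60]
    - [[-0.062, -0.056, 0], [0, 0, -0.0385], 60]
    - [[-0.055, -0.063, 0], [0, 0, -0.0385], 60]
    - [[-0.047, -0.069, 0], [0, 0, -0.0385], 60]

```text
time: 3.1
tool_pos: [0.4175, 0.3358, 0.3659]
tool_rot: [-0.049, -3.141, 0.0]
wrist_force: [0.6, 0.1, 0.7]
width: 0.701
gripper_force: 0.0
```

Call:
servo_tool:
  steps:
    - [[-0.038, -0.074, 0], [0, 0, -0.0385], 60]
    - [[-0.029, -0.078, 0], [0, 0, -0.0385], 60]
    - [[-0.019, -0.081, 0], [0, 0, -0.0385], 60]
    - [[-0.01, -0.083, 0], [0, 0, -0.0385], 60]
    - [[0.001, -0.083, 0], [0, 0, -0.0385], 60]
    - [[0.011, -0.083, 0], [0, 0, -0.0385], 60]
    - [[0.02, -0.081, 0], [0, 0, -0.0385], 60]
    - [[0.03, -0.078, 0], [0, 0, -0.0385], 60]
    - [[0.039, -0.074, 0], [0, 0, -0.0385], 60]
    - [[0.048, -0.068, 0], [0, 0, -0.0385], 60]
    - [[0.056, -0.062, 0], [0, 0, -0.0385], 60]
    - [[0.063, -0.055, 0], [0, 0, -0.0385], 60]

```text
time: 4.1
tool_pos: [0.5388, 0.0746, 0.3619]
tool_rot: [1.894, -2.487, 0.013]
wrist_force: [0.8, -2.0, -0.2]
width: 0.701
gripper_force: 0.0
```

Call:
servo_tool:
  steps:
    - [[0.069, -0.047, 0], [0, 0, -0.0385], 60]
    - [[0.074, -0.038, 0], [0, 0, -0.0385], 60]
    - [[0, 0, 0], [0, 0, 0], 60]

```text
time: 4.35
tool_pos: [0.5399, 0.0726, 0.3487]
tool_rot: [1.97, -2.388, -0.0]
wrist_force: [0.6, -0.6, 1.3]
width: 0.703
gripper_force: 0.0
```

```bash
cat > look.py <<'E'
from h import *
import sys
s=tool(); p=viewer.read_camera("wrist"); D=dk(world(p,s))*1000; save(p,"pics/"+sys.argv[1]); np.save("D.npy",D)
def st(n,q): print(n,len(q),q.mean(0).round(1),q.min(0).round(1),q.max(0).round(1)) if len(q) else print(n,0)
d=D[p["depth"]>0]
b=lambda x0,x1,y0,y1,z0,z1:d[(d[:,0]>x0)&(d[:,0]<x1)&(d[:,1]>y0)&(d[:,1]<y1)&(d[:,2]>z0)&(d[:,2]<z1)]
st("railL",b(-110,-80,-80,110,12,20)); st("railR",b(80,110,-80,110,12,20))
st("stop",b(-70,70,80,110,8,15)); st("pinL",b(-45,-22,130,156,64,71)); st("pinR",b(22,45,130,156,64,71))
st("grip",b(-110,110,120,220,89,98)); st("bolt",b(-14,14,100,130,62,75)); st("hub",b(-30,30,85,145,53,60))
E
python3 look.py w1.png
```

```text
t 4.35 tcp dock mm [-15.5 117.9 348.7] toolyaw err deg 164.28 tilt [-0.0355 -0.0291] F [ 0.6 -0.7  1.3] w 60.0
railL 739 [-94.9  10.9  15.2] [-109.3  -69.1   12. ] [-90.2 109.1  19.7]
railR 715 [95.4 10.1 15.1] [ 90.7 -68.7  12. ] [101.   95.9  19.4]
stop 335 [-1.6 93.4 10.7] [-59.5  87.9   8. ] [ 59.4 109.6  13.2]
pinL 54 [-33.8 140.9  67. ] [-39.5 135.4  64.6] [-28.  146.6  68.9]
pinR 53 [ 34.5 141.1  66.8] [ 29.2 135.7  64.2] [ 40.  146.8  68.7]
grip 118 [-29.7 195.7  92.4] [-38.5 188.1  89.5] [-21.1 204.6  94.9]
bolt 195 [  0.3 111.6  67.6] [-10.2 100.2  62.4] [ 11.5 123.5  72.3]
hub 928 [ -0.6 113.2  56.1] [-29.2  85.4  53.3] [ 29.4 145.   59.9]
```

View pics/w1.png

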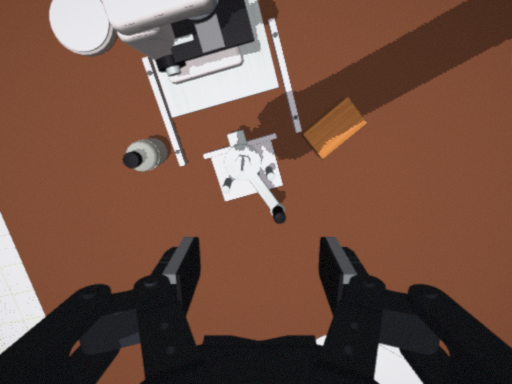

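```bash
sed -i 's/-.090\*EY/-.0915*EY/' h.py; python3 -c "
from h import *
s=tool(); print(s['joint_pos'].round(2), s['qvel'].round(3))
D=np.load('D.npy'); D[...,1]+=1.5
m=(D[...,2]>6)&(D[...,2]<14)&(abs(D[...,0])<90)&(D[...,1]<60)&(D[...,1]>-60); q=D[m]
print('plate lead', np.percentile(q[:,1],[98,99.5]), q[:,0].min(),q[:,0].max())
for a in(-60,-30,0,30,60):
  k=q[abs(q[:,0]-a)<8]; print(a,k[:,1].max().round(1))
"
```

```text
t 4.4 tcp dock mm [-15.3 118.8 349.1] toolyaw err deg 164.09 tilt [-0.0347 -0.0298] F [-1.9 -0.1 -0.6] w 60.1
[ 0.04  0.21 -0.32  1.64  0.09  1.34  2.66] [-0.147 -0.022  0.175 -0.007 -0.015 -0.001 -0.006]
plate lead [22.41737518 23.34912468] -82.50499259730414 87.96279043043863
-60 24.0
-30 23.7
0 23.4
30 23.1
60 23.0
```

```bash
python3 -c "
from h import *
rows(.017,-.33,.02,-360+196,23,50) if 0 else rows(.017,-.33,.0,164,24,50)"
```

```text
[[[0.043, -0.015, 0.001], [0, 0, 0.038], 50], [[0.041, -0.02, 0.001], [0, 0, 0.038], 50], [[0.039, -0.025, 0.001], [0, 0, 0.038], 50], [[0.035, -0.029, 0.001], [0, 0, 0.038], 50], [[0.032, -0.033, 0.001], [0, 0, 0.038], 50], [[0.028, -0.037, 0.001], [0, 0, 0.038], 50], [[0.023, -0.04, 0.001], [0, 0, 0.038], 50], [[0.018, -0.042, 0.001], [0, 0, 0.038], 50], [[0.013, -0.044, 0.001], [0, 0, 0.038], 50], [[0.008, -0.045, 0.001], [0, 0, 0.038], 50], [[0.002, -0.046, 0.001], [0, 0, 0.038], 50], [[-0.003, -0.046, 0.001], [0, 0, 0.038], 50], [[-0.009, -0.045, 0.001], [0, 0, 0.038], 50], [[-0.014, -0.044, 0.001], [0, 0, 0.038], 50], [[-0.019, -0.042, 0.001], [0, 0, 0.038], 50], [[-0.024, -0.039, 0.001], [0, 0, 0.038], 50], [[-0.028, -0.036, 0.001], [0, 0, 0.038], 50], [[-0.032, -0.032, 0.001], [0, 0, 0.038], 50], [[-0.036, -0.028, 0.001], [0, 0, 0.038], 50], [[-0.039, -0.024, 0.001], [0, 0, 0.038], 50], [[-0.042, -0.019, 0.001], [0, 0, 0.038], 50], [[-0.044, -0.014, 0.001], [0, 0, 0.038], 50], [[-0.045, -0.009, 0.001], [0, 0, 0.038], 50], [[-0.046, -0.003, 0.001], [0, 0, 0.038], 50]]
```

Call:
servo_tool:
  steps:
    - [[0.043, -0.015, 0.001], [0, 0, 0.038], 50]
    - [[0.041, -0.02, 0.001], [0, 0, 0.038], 50]
    - [[0.039, -0.025, 0.001], [0, 0, 0.038], 50]
    - [[0.035, -0.029, 0.001], [0, 0, 0.038], 50]
    - [[0.032, -0.033, 0.001], [0, 0, 0.038], 50]
    - [[0.028, -0.037, 0.001], [0, 0, 0.038], 50]
    - [[0.023, -0.04, 0.001], [0, 0, 0.038], 50]
    - [[0.018, -0.042, 0.001], [0, 0, 0.038], 50]
    - [[0.013, -0.044, 0.001], [0, 0, 0.038], 50]
    - [[0.008, -0.045, 0.001], [0, 0, 0.038], 50]
    - [[0.002, -0.046, 0.001], [0, 0, 0.038], 50]
    - [[-0.003, -0.046, 0.001], [0, 0, 0.038], 50]

```text
time: 5.4
tool_pos: [0.5628, -0.0898, 0.3515]
tool_rot: [-0.092, -3.109, 0.052]
wrist_force: [0.4, 0.6, -0.6]
width: 0.588
gripper_force: 0.0
```

Call:
servo_tool:
  steps:
    - [[-0.009, -0.045, 0.001], [0, 0, 0.038], 50]
    - [[-0.014, -0.044, 0.001], [0, 0, 0.038], 50]
    - [[-0.019, -0.042, 0.001], [0, 0, 0.038], 50]
    - [[-0.024, -0.039, 0.001], [0, 0, 0.038], 50]
    - [[-0.028, -0.036, 0.001], [0, 0, 0.038], 50]
    - [[-0.032, -0.032, 0.001], [0, 0, 0.038], 50]
    - [[-0.036, -0.028, 0.001], [0, 0, 0.038], 50]
    - [[-0.039, -0.024, 0.001], [0, 0, 0.038], 50]
    - [[-0.042, -0.019, 0.001], [0, 0, 0.038], 50]
    - [[-0.044, -0.014, 0.001], [0, 0, 0.038], 50]
    - [[-0.045, -0.009, 0.001], [0, 0, 0.038], 50]
    - [[-0.046, -0.003, 0.001], [0, 0, 0.038], 50]

```text
time: 6.4
tool_pos: [0.5851, -0.2532, 0.3527]
tool_rot: [-2.131, -2.307, 0.072]
wrist_force: [0.2, -0.2, -0.9]
width: 0.584
gripper_force: 0.0
```

```bash
cat >> h.py <<'E'
def goto(tgt,yaw,tilt,n,jaw):
    """rows to a dock-frame pose (mm, deg): yaw of tool y from dock x; tilt: top leans to -tool x"""
    s=arm.observe(); r=R.from_rotvec(s["tool_rot"]); X=np.cos(np.radians(yaw))*EX+np.sin(np.radians(yaw))*EY
    b=R.from_matrix(np.stack([np.cross(X,[0,0,-1]),X,[0,0,-1]],1))*R.from_rotvec([0,np.radians(tilt),0])
    p=O+np.array(tgt)@np.array([EX,EY,[0,0,1]])/1000; d=p-s["tool_pos"]; w=(r.inv()*b).as_rotvec()
    print("turn",np.degrees(w).round(1),"shift mm/row",np.linalg.norm(d)/n*1000); out=[]
    for i in range(n):
        v=(r*R.from_rotvec(w*i/n)).inv().apply(d/n)/.3; out.append([[round(float(a),3) for a in v],[round(float(a),4) for a in w/np.pi/n],jaw])
    print(str(out))
E
python3 -c "
from h import *
s=tool(); print(s['joint_pos'].round(2)); goto([2.7,-207,130],0,30,10,50)"
```

```text
t 6.4 tcp dock mm [   2.8 -209.   352.7] toolyaw err deg -0.2 tilt [-0.0314 -0.0336] F [ 0.1 -0.2 -0.9] w 49.9
[ 0.13  0.34  0.27  1.46 -0.05  1.37  0.47]
turn [-1.9 31.8 -0.7] shift mm/row 22.274551721922265
[[[0.003, 0.003, 0.074], [-0.001, 0.0176, -0.0004], 50], [[-0.001, 0.002, 0.074], [-0.001, 0.0176, -0.0004], 50], [[-0.005, 0.002, 0.074], [-0.001, 0.0176, -0.0004], 50], [[-0.009, 0.002, 0.074], [-0.001, 0.0176, -0.0004], 50], [[-0.013, 0.002, 0.073], [-0.001, 0.0176, -0.0004], 50], [[-0.017, 0.001, 0.072], [-0.001, 0.0176, -0.0004], 50], [[-0.021, 0.001, 0.071], [-0.001, 0.0176, -0.0004], 50], [[-0.025, 0.001, 0.07], [-0.001, 0.0176, -0.0004], 50], [[-0.029, 0.0, 0.068], [-0.001, 0.0176, -0.0004], 50], [[-0.033, 0.0, 0.067], [-0.001, 0.0176, -0.0004], 50]]
```

Call:
servo_tool:
  steps:
    - [[0, 0.002, 0.037], [-0.001, 0.0352, -0.0004], 50]
    - [[-0.005, 0.002, 0.037], [-0.001, 0.0352, -0.0004], 50]
    - [[-0.013, 0.002, 0.073], [-0.002, 0.0352, -0.0008], 50]
    - [[-0.02, 0.002, 0.072], [-0.002, 0.0352, -0.001], 50]
    - [[-0.03, 0.001, 0.068], [-0.003, 0.0352, -0.001], 50]
    - [[-0.036, 0, 0.062], [0, 0, 0], 50]
    - [[-0.037, 0, 0.064], [0, 0, 0], 50]
    - [[-0.037, 0, 0.064], [0, 0, 0], 50]
    - [[-0.037, 0, 0.064], [0, 0, 0], 50]
    - [[-0.037, 0, 0.064], [0, 0, 0], 50]
    - [[-0.037, 0, 0.064], [0, 0, 0], 50]
    - [[0, 0, 0], [0, 0, 0], 50]

```text
time: 7.4
tool_pos: [0.5828, -0.2513, 0.1259]
tool_rot: [-1.832, -1.993, -0.477]
wrist_force: [-0.6, -0.3, -0.6]
width: 0.587
gripper_force: 0.0
```

```bash
python3 -c "
from h import *
s=tool(); print(s['joint_pos'].round(2)); goto([2.7,-215,14],0,30,4,50)"
```

```text
t 7.4 tcp dock mm [   0.6 -206.9  125.9] toolyaw err deg 0.31 tilt [-0.0552  0.4975] F [-0.6 -0.2 -0.6] w 50.2
[ 0.43  0.68  0.16  1.54 -0.52  1.32  0.89]
turn [-0.8 -0.  -0.1] shift mm/row 28.04652669174031
[[[-0.052, 0.003, 0.077], [-0.0011, -0.0, -0.0001], 50], [[-0.052, 0.003, 0.077], [-0.0011, -0.0, -0.0001], 50], [[-0.052, 0.002, 0.077], [-0.0011, -0.0, -0.0001], 50], [[-0.052, 0.002, 0.077], [-0.0011, -0.0, -0.0001], 50]]
```

Call:
servo_tool:
  steps:
    - [[-0.052, 0.002, 0.078], [-0.001, 0, 0], 50]
    - [[-0.052, 0.002, 0.078], [-0.001, 0, 0], 50]
    - [[-0.052, 0.002, 0.078], [-0.001, 0, 0], 50]
    - [[-0.057, 0.002, 0.088], [-0.001, 0, 0], 50]
    - [[0, 0, 0], [0, 0, 0], 50]
    - [[0, 0, 0], [0, 0, 0], 50]

```text
time: 7.9
tool_pos: [0.5872, -0.2594, 0.0145]
tool_rot: [-1.841, -1.997, -0.496]
wrist_force: [0.6, -0.9, 0.9]
width: 0.582
gripper_force: 0.0
```

```bash
python3 -c "
from h import *
s=tool(); goto([2.7,-165,8],0,30,4,50)
p=viewer.read_camera('side'); im=p['pixels'][60:260,220:420]; cv2.imwrite('pics/s2.png',cv2.resize(im,None,fx=2.5,fy=2.5,interpolation=cv2.INTER_CUBIC)[:,:,::-1])"
```

```text
t 7.9 tcp dock mm [   4.4 -215.3   14.5] toolyaw err deg -0.1 tilt [-0.0377  0.4986] F [ 0.5 -0.9  0.9] w 49.7
turn [0.2 0.  0. ] shift mm/row 12.695045851683048
[[[0.034, -0.002, 0.026], [0.0003, 0.0, 0.0], 50], [[0.034, -0.001, 0.026], [0.0003, 0.0, 0.0], 50], [[0.034, -0.001, 0.026], [0.0003, 0.0, 0.0], 50], [[0.034, -0.001, 0.026], [0.0003, 0.0, 0.0], 50]]
```

View pics/s2.png

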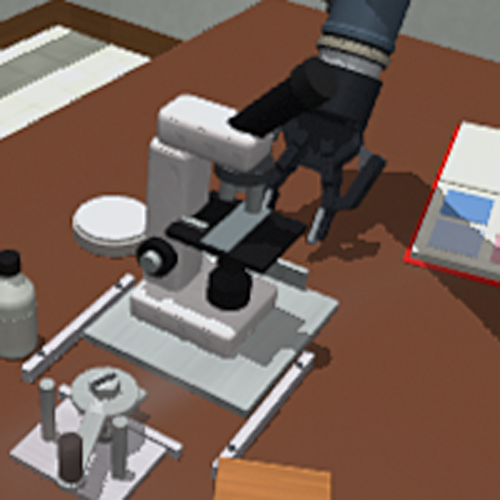

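Call:
servo_tool:
  steps:
    - [[0.034, -0.002, 0.026], [0, 0, 0], 50]
    - [[0.034, -0.001, 0.026], [0, 0, 0], 50]
    - [[0.03, -0.001, 0.022], [0, 0, 0], 50]
    - [[0.023, -0.001, 0.013], [0, 0, 0], 50]
    - [[0.014, 0, 0.008], [0, 0, 0], 50]
    - [[0.014, 0, 0.008], [0, 0, 0], 50]
    - [[0.014, 0, 0.008], [0, 0, 0], 50]

```text
time: 8.53
tool_pos: [0.582, -0.2044, 0.0107]
tool_rot: [-1.848, -2.0, -0.499]
wrist_force: [0.6, -6.7, 2.0]
width: 0.586
gripper_force: 3.0
```

```bash
python3 -c "
from h import *
s=tool(); goto([2.7,-105,9],0,30,12,50)"
```

```text
t 8.53 tcp dock mm [   3.7 -160.1   10.7] toolyaw err deg -0.32 tilt [-0.031   0.4946] F [ 0.  -6.7  2. ] w 50.1
turn [ 0.6  0.3 -0. ] shift mm/row 4.595762280000064
[[[0.013, -0.0, 0.008], [0.0003, 0.0001, -0.0], 50], [[0.013, -0.0, 0.008], [0.0003, 0.0001, -0.0], 50], [[0.013, -0.0, 0.008], [0.0003, 0.0001, -0.0], 50], [[0.013, -0.0, 0.008], [0.0003, 0.0001, -0.0], 50], [[0.013, -0.0, 0.008], [0.0003, 0.0001, -0.0], 50], [[0.013, -0.0, 0.008], [0.0003, 0.0001, -0.0], 50], [[0.013, -0.0, 0.008], [0.0003, 0.0001, -0.0], 50], [[0.013, -0.0, 0.008], [0.0003, 0.0001, -0.0], 50], [[0.013, -0.0, 0.008], [0.0003, 0.0001, -0.0], 50], [[0.013, -0.0, 0.008], [0.0003, 0.0001, -0.0], 50], [[0.013, -0.0, 0.008], [0.0003, 0.0001, -0.0], 50], [[0.013, -0.0, 0.008], [0.0003, 0.0001, -0.0], 50]]
```

Call:
servo_tool:
  steps:
    - [[0.0144, 0, 0.0083], [0, 0, 0], 50]
    - [[0.0144, 0, 0.0083], [0, 0, 0], 50]
    - [[0.0144, 0, 0.0083], [0, 0, 0], 50]
    - [[0.0144, 0, 0.0083], [0, 0, 0], 50]
    - [[0.0144, 0, 0.0083], [0, 0, 0], 50]
    - [[0.0144, 0, 0.0083], [0, 0, 0], 50]
    - [[0.0144, 0, 0.0083], [0, 0, 0], 50]
    - [[0.0144, 0, 0.0083], [0, 0, 0], 50]
    - [[0.0144, 0, 0.0083], [0, 0, 0], 50]
    - [[0.0144, 0, 0.0083], [0, 0, 0], 50]
    - [[0.0144, 0, 0.0083], [0, 0, 0], 50]

```text
time: 9.45
tool_pos: [0.5779, -0.1506, 0.0107]
tool_rot: [-1.85, -1.999, -0.499]
wrist_force: [1.2, -6.1, 3.2]
width: 0.588
gripper_force: 2.9
```

```bash
python3 -c "
from h import *
s=tool()"
```

```text
t 9.45 tcp dock mm [   4.  -106.2   10.7] toolyaw err deg -0.4 tilt [-0.0301  0.4946] F [ 0.7 -6.1  3.2] w 50.2
```

Smooth. Continue slower until the force rises.

Call:
servo_tool:
  steps:
    - [[0.0144, 0, 0.0083], [0, 0, 0], 50]
    - [[0.0087, 0, 0.005], [0, 0, 0], 50]
    - [[0.0058, 0, 0.0033], [0, 0, 0], 50]
    - [[0.0058, 0, 0.0033], [0, 0, 0], 50]

```text
time: 9.78
tool_pos: [0.5772, -0.1411, 0.0107]
tool_rot: [-1.853, -2.001, -0.497]
wrist_force: [-0.1, -14.2, 5.5]
width: 0.586
gripper_force: 6.7
```

Call:
servo_tool:
  steps:
    - [[0.0058, 0, 0.0033], [0, 0, 0], 50]

```text
time: 9.87
tool_pos: [0.5772, -0.141, 0.0107]
tool_rot: [-1.856, -2.003, -0.496]
wrist_force: [0.7, -16.3, 7.1]
width: 0.586
gripper_force: 8.0
```

```bash
python3 -c "
from h import *
s=tool()"
```

```text
t 9.87 tcp dock mm [  4.2 -96.5  10.7] toolyaw err deg -0.52 tilt [-0.0272  0.4889] F [ -0.6 -16.3   7.1] w 50.0
```

Call:
servo_tool:
  steps:
    - [[0.0087, 0, 0.005], [0, 0, 0], 50]
    - [[0.0087, 0, 0.005], [0, 0, 0], 50]
    - [[0, 0, 0], [0, 0, 0], 50]
    - [[0, 0, 0], [0, 0, 0], 50]

```text
time: 10.2
tool_pos: [0.5779, -0.1407, 0.0108]
tool_rot: [-1.866, -2.007, -0.493]
wrist_force: [0.9, -21.8, 6.3]
width: 0.587
gripper_force: 10.8
```

```bash
python3 -c "
from h import *
s=tool(); p=viewer.read_camera('side'); D=dk(world(p))*1000
m=(D[...,2]>7)&(D[...,2]<12.5)&(abs(D[...,0])<86)&(D[...,1]<100)&(D[...,1]>20); q=D[m]
for a in(-75,-50,-25,25,50,75):
  k=q[abs(q[:,0]-a)<10]; print(a,len(k),np.percentile(k[:,1],[90,98]).round(1))
goto([2.7,-130,12],0,30,3,50)
im=p['pixels'][60:260,220:420]; cv2.imwrite('pics/s3.png',cv2.resize(im,None,fx=3,fy=3,interpolation=cv2.INTER_CUBIC)[:,:,::-1])"
```

```text
t 10.2 tcp dock mm [  4.9 -96.3  10.8] toolyaw err deg -0.72 tilt [-0.0221  0.4817] F [ -0.9 -21.8   6.3] w 50.1
-75 210 [84.5 90. ]
-50 265 [94.  98.6]
-25 187 [96.  98.9]
25 8 [46.3 46.3]
50 70 [97.7 98.5]
75 154 [85.9 89.9]
turn [ 1.   1.2 -0.3] shift mm/row 11.274292699652309
[[[-0.032, -0.002, -0.019], [0.0019, 0.0022, -0.0005], 50], [[-0.032, -0.002, -0.019], [0.0019, 0.0022, -0.0005], 50], [[-0.032, -0.002, -0.02], [0.0019, 0.0022, -0.0005], 50]]
```

View pics/s3.png

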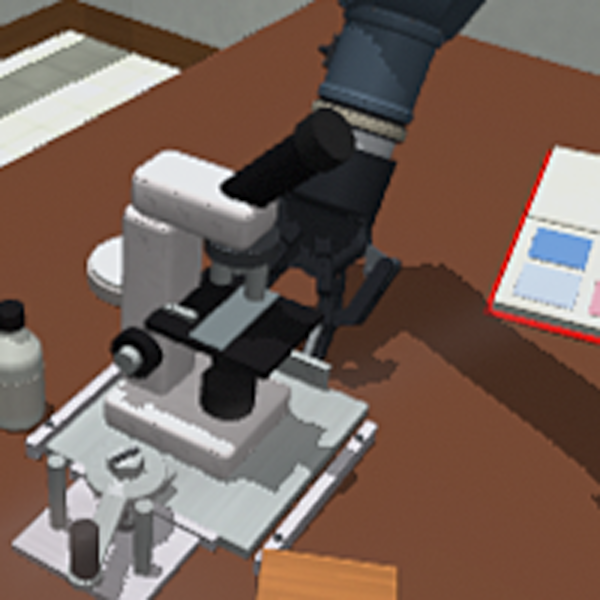

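Call:
servo_tool:
  steps:
    - [[-0.04, 0, -0.023], [0, 0.002, 0], 50]
    - [[-0.06, 0, -0.035], [0.001, 0.002, 0], 50]
    - [[-0.09, 0, -0.052], [0.001, 0.002, 0], 40]
    - [[-0.1, 0, -0.058], [0.001, 0, 0], 30]
    - [[-0.05, 0, -0.1], [0.001, 0, 0], 26]
    - [[0.04, 0, -0.1], [0, 0, 0], 26]
    - [[0.06, 0, -0.11], [0, 0, 0], 26]
    - [[0.06, 0, -0.11], [0, -0.02, 0], 26]
    - [[0.055, 0, -0.112], [0, -0.035, 0], 26]
    - [[0.045, 0, -0.117], [0, -0.035, 0], 26]
    - [[0.033, 0, -0.12], [0, -0.035, 0], 26]

```text
time: 11.17
tool_pos: [0.5875, -0.2648, 0.2486]
tool_rot: [-2.05, -2.229, -0.146]
wrist_force: [1.5, -0.5, 0.5]
width: 0.302
gripper_force: 0.0
```

```bash
python3 -c "
from h import *
s=tool(); goto([0,-200,360],0,0,4,26)"
```

```text
t 11.17 tcp dock mm [   4.2 -220.8  248.6] toolyaw err deg 0.09 tilt [-0.0162  0.1449] F [ 1.5 -0.6  0.5] w 25.8
turn [-0.2 -8.4  0.1] shift mm/row 28.339288481119553
[[[0.031, -0.004, -0.089], [-0.0003, -0.0116, 0.0001], 26], [[0.027, -0.004, -0.09], [-0.0003, -0.0116, 0.0001], 26], [[0.024, -0.004, -0.091], [-0.0003, -0.0116, 0.0001], 26], [[0.021, -0.004, -0.092], [-0.0003, -0.0116, 0.0001], 26]]
```

Call:
servo_tool:
  steps:
    - [[0.031, -0.004, -0.089], [0, -0.0116, 0], 26]
    - [[0.027, -0.004, -0.09], [0, -0.0116, 0], 26]
    - [[0.024, -0.004, -0.091], [0, -0.0116, 0], 26]
    - [[0.021, -0.004, -0.092], [0, -0.0116, 0], 26]
    - [[0, 0, -0.02], [0, 0, 0], 26]

```text
time: 11.58
tool_pos: [0.5836, -0.2415, 0.3692]
tool_rot: [-2.118, -2.319, -0.007]
wrist_force: [-0.5, 1.1, 1.3]
width: 0.306
gripper_force: 0.0
```

Call:
servo_tool:
  steps:
    - [[0.06, -0.01, 0], [0, 0, 0], 26]
    - [[0.11, -0.01, 0], [0, 0, 0], 26]
    - [[0.12, -0.01, 0], [0, 0, 0], 26]
    - [[0.12, -0.01, 0], [0, 0, 0], 26]
    - [[0.12, -0.01, 0], [0, 0, 0], 26]
    - [[0.12, -0.01, 0], [0, 0, 0], 26]
    - [[0.12, -0.01, 0], [0, 0, 0], 26]
    - [[0.12, -0.01, 0], [0, 0, 0], 26]
    - [[0.12, -0.01, 0], [0, 0, 0], 26]
    - [[0.12, -0.01, 0], [0, 0, 0], 26]
    - [[0.11, -0.01, 0], [0, 0, 0], 26]
    - [[0.06, 0, 0], [0, 0, 0], 26]

```text
time: 12.58
tool_pos: [0.5135, 0.1461, 0.3649]
tool_rot: [-2.11, -2.313, 0.002]
wrist_force: [-0.1, 0.2, 0.2]
width: 0.303
gripper_force: 0.0
```

```bash
python3 -c "
from h import *
s=tool(); goto([-30,198,190],20,0,7,34)"
```

```text
t 12.58 tcp dock mm [-35.7 194.8 364.9] toolyaw err deg 0.52 tilt [-0.0085  0.0064] F [-0.   0.2  0.2] w 25.8
turn [ -0.4  -0.5 -19.5] shift mm/row 24.999620765973752
[[[0.001, 0.003, 0.083], [-0.0003, -0.0004, -0.0155], 34], [[0.001, 0.003, 0.083], [-0.0003, -0.0004, -0.0155], 34], [[0.001, 0.003, 0.083], [-0.0003, -0.0004, -0.0155], 34], [[0.001, 0.003, 0.083], [-0.0003, -0.0004, -0.0155], 34], [[0.001, 0.003, 0.083], [-0.0003, -0.0004, -0.0155], 34], [[0.001, 0.003, 0.083], [-0.0003, -0.0004, -0.0155], 34], [[0.001, 0.003, 0.083], [-0.0003, -0.0004, -0.0155], 34]]
```

Call:
servo_tool:
  steps:
    - [[0.001, 0.003, 0.083], [0, 0, -0.0155], 34]
    - [[0.001, 0.003, 0.083], [0, 0, -0.0155], 34]
    - [[0.001, 0.003, 0.083], [0, 0, -0.0155], 34]
    - [[0.001, 0.003, 0.083], [0, 0, -0.0155], 34]
    - [[0.001, 0.003, 0.083], [0, 0, -0.0155], 34]
    - [[0.001, 0.003, 0.083], [0, 0, -0.0155], 34]
    - [[0.001, 0.003, 0.083], [0, 0, -0.0155], 34]
    - [[0, 0, 0], [0, 0, 0], 34]

```text
time: 13.25
tool_pos: [0.5164, 0.1444, 0.186]
tool_rot: [-1.692, -2.629, 0.013]
wrist_force: [-0.8, -0.0, -0.5]
width: 0.401
gripper_force: 0.0
```

```bash
python3 look.py w2.png; python3 -c "
from h import *
goto([-30,200,120],20,0,3,34)"
```

```text
t 13.25 tcp dock mm [-33.  192.9 186. ] toolyaw err deg 19.75 tilt [-0.0169  0.0012] F [-0.8  0.  -0.5] w 34.3
railL 435 [-94.3  67.   15.3] [-100.5   28.1   12. ] [-89.7 109.9  19.4]
railR 0
stop 278 [-17.5  91.4   9.8] [-43.  80.   8.] [ 49.7 109.4  13. ]
pinL 124 [-33.2 143.   66.9] [-39.1 137.   64. ] [-27.6 148.6  68.8]
pinR 0
grip 356 [-29.4 198.6  92.6] [-37.8 189.3  89.1] [-20.7 206.6  94.7]
bolt 419 [  0.6 114.5  67.4] [-10.  101.4  62. ] [ 11.9 125.1  71.8]
hub 1658 [ -0.5 117.4  56.2] [-25.7  86.4  53. ] [ 27.6 144.9  59.9]
turn [-0.6 -0.4 -0.4] shift mm/row 22.99728081667104
[[[0.006, 0.005, 0.076], [-0.0011, -0.0008, -0.0007], 34], [[0.006, 0.005, 0.076], [-0.0011, -0.0008, -0.0007], 34], [[0.006, 0.004, 0.076], [-0.0011, -0.0008, -0.0007], 34]]
```

View pics/w2.png

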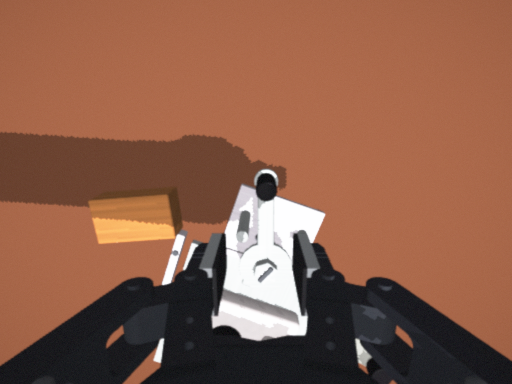

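Call:
servo_tool:
  steps:
    - [[0.006, 0.004, 0.076], [-0.001, -0.001, -0.001], 34]
    - [[0.006, 0.004, 0.076], [-0.001, -0.001, -0.001], 34]
    - [[0.006, 0.004, 0.076], [-0.001, -0.001, 0], 34]
    - [[0, 0, 0], [0, 0, 0], 34]

```text
time: 13.63
tool_pos: [0.5191, 0.152, 0.1208]
tool_rot: [1.692, 2.644, -0.001]
wrist_force: [-1.8, 0.7, -0.5]
width: 0.399
gripper_force: 0.0
```

```bash
python3 -c "
from h import *
tool();goto([-29.6,198.5,64],19.3,0,3,34)"
```

```text
t 13.63 tcp dock mm [-29.6 200.3 120.8] toolyaw err deg 20.04 tilt [ 0.0014 -0.0017] F [-1.7  0.9 -0.5] w 34.1
turn [0.  0.1 0.7] shift mm/row 18.93732335321808
[[[-0.002, -0.001, 0.063], [0.0001, 0.0002, 0.0014], 34], [[-0.002, -0.001, 0.063], [0.0001, 0.0002, 0.0014], 34], [[-0.002, -0.001, 0.063], [0.0001, 0.0002, 0.0014], 34]]
```

Call:
servo_tool:
  steps:
    - [[-0.002, -0.001, 0.063], [0, 0, 0.001], 34]
    - [[-0.002, -0.001, 0.063], [0, 0, 0.001], 34]
    - [[-0.002, -0.001, 0.063], [0, 0, 0.001], 34]
    - [[0, 0, 0], [0, 0, 0], 22]
    - [[0, 0, 0], [0, 0, 0], 22]
    - [[0, 0, 0], [0, 0, 0], 22]

```text
time: 14.13
tool_pos: [0.5224, 0.1503, 0.0681]
tool_rot: [1.702, 2.632, 0.008]
wrist_force: [-1.2, -0.2, -0.5]
width: 0.259
gripper_force: 0.5
```

```bash
cat >> h.py <<'E'
def lev(s=None):
    s=tool(); p=dk(s["tool_pos"])*1000; r=p[:2]-[0,114]; print("lever %.3f r %.1f"%(.55+np.arctan2(r[0],r[1]),np.hypot(*r)), "j7",s["joint_pos"].round(2)[6])
    return .55+np.arctan2(r[0],r[1])
def swing(to,n,jaw=22,z=64,r=90):
    """rows along the arc, yaw following; first shift corrects the pose"""
    s=arm.observe(); R0=R.from_rotvec(s["tool_rot"]); p=dk(s["tool_pos"])*1000; a0=.55+np.arctan2(p[0],p[1]-114); out=[]; P=s["tool_pos"]
    for a in np.linspace(a0,to,n+1)[1:]:
        b=a-.55; q=O+np.array([r*np.sin(b),114+r*np.cos(b),z])@np.array([EX,EY,[0,0,1]])/1000
        X=np.cos(-b)*EX+np.sin(-b)*EY; R1=R.from_matrix(np.stack([np.cross(X,[0,0,-1]),X,[0,0,-1]],1)); w=(R0.inv()*R1).as_rotvec()
        out.append([[round(float(v),3) for v in R0.inv().apply(q-P)/.3],[round(float(v),4) for v in w/np.pi],jaw]); P=q; R0=R1
    print(str(out))
E
python3 -c "
from h import *
lev(); swing(1.12,9)"
```

```text
t 14.13 tcp dock mm [-26.5 198.3  68.1] toolyaw err deg 19.5 tilt [0.0086 0.0004] F [-1.2 -0.1 -0.5] w 22.1
lever 0.246 r 88.4 j7 0.07
[[[0.003, 0.029, 0.014], [0.0026, 0.0008, 0.0424], 22], [[-0.001, 0.029, 0.0], [0.0, 0.0, 0.0309], 22], [[-0.001, 0.029, 0.0], [0.0, 0.0, 0.0309], 22], [[-0.001, 0.029, 0.0], [0.0, 0.0, 0.0309], 22], [[-0.001, 0.029, 0.0], [0.0, 0.0, 0.0309], 22], [[-0.001, 0.029, 0.0], [0.0, 0.0, 0.0309], 22], [[-0.001, 0.029, 0.0], [0.0, 0.0, 0.0309], 22], [[-0.001, 0.029, 0.0], [0.0, 0.0, 0.0309], 22], [[-0.001, 0.029, 0.0], [0.0, 0.0, 0.0309], 22]]
```

Call:
servo_tool:
  steps:
    - [[0.003, 0.029, 0.01], [0.002, 0, 0.036], 22]
    - [[-0.001, 0.029, 0], [0, 0, 0.031], 22]
    - [[-0.001, 0.029, 0], [0, 0, 0.031], 22]
    - [[-0.001, 0.029, 0], [0, 0, 0.031], 22]
    - [[-0.001, 0.029, 0], [0, 0, 0.031], 22]
    - [[-0.001, 0.029, 0], [0, 0, 0.031], 22]
    - [[-0.001, 0.029, 0], [0, 0, 0.031], 22]
    - [[-0.001, 0.029, 0], [0, 0, 0.031], 22]
    - [[-0.001, 0.029, 0], [0, 0, 0.031], 22]
    - [[0, 0.01, 0], [0, 0, 0], 22]

```text
time: 14.97
tool_pos: [0.5986, 0.1492, 0.0646]
tool_rot: [2.678, 1.642, -0.004]
wrist_force: [-8.9, 1.7, 4.7]
width: 0.259
gripper_force: 4.4
```

```bash
python3 -c "
from h import *
lev(); swing(-.03,11,z=65)"
```

```text
t 14.97 tcp dock mm [ 49.3 191.   64.6] toolyaw err deg -31.71 tilt [-0.0022 -0.0015] F [-8.7  2.4  4.7] w 22.1
lever 1.120 r 91.4 j7 -0.62
[[[-0.006, -0.031, -0.001], [-0.0004, 0.0007, -0.028], 22], [[-0.002, -0.031, 0.0], [0.0, 0.0, -0.0333], 22], [[-0.002, -0.031, 0.0], [0.0, 0.0, -0.0333], 22], [[-0.002, -0.031, 0.0], [0.0, 0.0, -0.0333], 22], [[-0.002, -0.031, 0.0], [0.0, 0.0, -0.0333], 22], [[-0.002, -0.031, 0.0], [0.0, 0.0, -0.0333], 22], [[-0.002, -0.031, 0.0], [0.0, 0.0, -0.0333], 22], [[-0.002, -0.031, 0.0], [0.0, 0.0, -0.0333], 22], [[-0.002, -0.031, 0.0], [0.0, 0.0, -0.0333], 22], [[-0.002, -0.031, 0.0], [0.0, 0.0, -0.0333], 22], [[-0.002, -0.031, 0.0], [0.0, 0.0, -0.0333], 22]]
```

Call:
servo_tool:
  steps:
    - [[-0.006, -0.031, -0.008], [0, 0, -0.028], 22]
    - [[-0.002, -0.031, 0], [0, 0, -0.033], 22]
    - [[-0.002, -0.031, 0], [0, 0, -0.033], 22]
    - [[-0.002, -0.031, 0], [0, 0, -0.033], 22]
    - [[-0.002, -0.031, 0], [0, 0, -0.033], 22]
    - [[-0.002, -0.031, 0], [0, 0, -0.033], 22]
    - [[-0.002, -0.031, 0], [0, 0, -0.033], 22]
    - [[-0.002, -0.031, 0], [0, 0, -0.033], 22]
    - [[-0.002, -0.031, 0], [0, 0, -0.033], 22]
    - [[-0.002, -0.031, 0], [0, 0, -0.033], 22]
    - [[-0.002, -0.031, 0], [0, 0, -0.033], 22]
    - [[0, -0.01, 0], [0, 0, 0], 22]

```text
time: 15.97
tool_pos: [0.5018, 0.1379, 0.068]
tool_rot: [1.38, 2.816, 0.008]
wrist_force: [3.5, 6.1, -2.6]
width: 0.261
gripper_force: 3.5
```

```bash
python3 -c "
from h import *
lev(); swing(1.13,11,z=66)"
```

```text
t 15.97 tcp dock mm [-48.1 187.7  68. ] toolyaw err deg 33.06 tilt [0.0076 0.0018] F [ 4.   5.8 -2.6] w 22.3
lever -0.028 r 88.0 j7 0.27
[[[0.005, 0.031, 0.007], [0.0023, 0.0009, 0.0331], 22], [[-0.002, 0.032, 0.0], [0.0, 0.0, 0.0335], 22], [[-0.002, 0.032, 0.0], [0.0, 0.0, 0.0335], 22], [[-0.002, 0.032, 0.0], [0.0, 0.0, 0.0335], 22], [[-0.002, 0.032, 0.0], [0.0, 0.0, 0.0335], 22], [[-0.002, 0.032, 0.0], [0.0, 0.0, 0.0335], 22], [[-0.002, 0.032, 0.0], [0.0, 0.0, 0.0335], 22], [[-0.002, 0.032, 0.0], [0.0, 0.0, 0.0335], 22], [[-0.002, 0.032, 0.0], [0.0, 0.0, 0.0335], 22], [[-0.002, 0.032, 0.0], [0.0, 0.0, 0.0335], 22], [[-0.002, 0.032, 0.0], [0.0, 0.0, 0.0335], 22]]
```

Both stops reached. Second tightening swing.

Call:
servo_tool:
  steps:
    - [[0.005, 0.031, 0.006], [0.002, 0, 0.033], 22]
    - [[-0.002, 0.032, 0], [0, 0, 0.0335], 22]
    - [[-0.002, 0.032, 0], [0, 0, 0.0335], 22]
    - [[-0.002, 0.032, 0], [0, 0, 0.0335], 22]
    - [[-0.002, 0.032, 0], [0, 0, 0.0335], 22]
    - [[-0.002, 0.032, 0], [0, 0, 0.0335], 22]
    - [[-0.002, 0.032, 0], [0, 0, 0.0335], 22]
    - [[-0.002, 0.032, 0], [0, 0, 0.0335], 22]
    - [[-0.002, 0.032, 0], [0, 0, 0.0335], 22]
    - [[-0.002, 0.032, 0], [0, 0, 0.0335], 22]
    - [[-0.002, 0.032, 0], [0, 0, 0.0335], 22]
    - [[0, 0.01, 0], [0, 0, 0], 22]

```text
time: 16.97
tool_pos: [0.5973, 0.1466, 0.0644]
tool_rot: [-2.701, -1.595, 0.02]
wrist_force: [-15.8, 7.3, 11.5]
width: 0.262
gripper_force: 8.5
```

```bash
python3 -c "
from h import *
lev(); swing(-.04,11,z=66)"
```

```text
t 16.97 tcp dock mm [ 47.9 188.5  64.4] toolyaw err deg -33.58 tilt [-0.0136 -0.0023] F [-15.2   8.6  11.5] w 22.3
lever 1.121 r 88.5 j7 -0.64
[[[0.003, -0.032, -0.005], [-0.0036, 0.0025, -0.0383], 22], [[-0.002, -0.032, 0.0], [0.0, 0.0, -0.0336], 22], [[-0.002, -0.032, 0.0], [0.0, 0.0, -0.0336], 22], [[-0.002, -0.032, 0.0], [0.0, 0.0, -0.0336], 22], [[-0.002, -0.032, 0.0], [0.0, 0.0, -0.0336], 22], [[-0.002, -0.032, 0.0], [0.0, 0.0, -0.0336], 22], [[-0.002, -0.032, 0.0], [0.0, 0.0, -0.0336], 22], [[-0.002, -0.032, 0.0], [0.0, 0.0, -0.0336], 22], [[-0.002, -0.032, 0.0], [0.0, 0.0, -0.0336], 22], [[-0.002, -0.032, 0.0], [0.0, 0.0, -0.0336], 22], [[-0.002, -0.032, 0.0], [0.0, 0.0, -0.0336], 22]]
```

Call:
servo_tool:
  steps:
    - [[0.003, -0.032, -0.02], [-0.003, 0.002, -0.037], 22]
    - [[-0.002, -0.032, 0], [0, 0, -0.0336], 22]
    - [[-0.002, -0.032, 0], [0, 0, -0.0336], 22]
    - [[-0.002, -0.032, 0], [0, 0, -0.0336], 22]
    - [[-0.002, -0.032, 0], [0, 0, -0.0336], 22]
    - [[-0.002, -0.032, 0], [0, 0, -0.0336], 22]
    - [[-0.002, -0.032, 0], [0, 0, -0.0336], 22]
    - [[-0.002, -0.032, 0], [0, 0, -0.0336], 22]
    - [[-0.002, -0.032, 0], [0, 0, -0.0336], 22]
    - [[-0.002, -0.032, 0], [0, 0, -0.0336], 22]
    - [[-0.002, -0.032, 0], [0, 0, -0.0336], 22]
    - [[0, -0.008, 0], [0, 0, 0], 22]

```text
time: 17.97
tool_pos: [0.5036, 0.1355, 0.071]
tool_rot: [1.356, 2.818, 0.013]
wrist_force: [7.8, 7.2, -6.8]
width: 0.258
gripper_force: 5.3
```

```bash
python3 -c "
from h import *
lev(); swing(1.13,11,z=69)"
```

```text
t 17.97 tcp dock mm [-46.5 185.1  71. ] toolyaw err deg 33.88 tilt [0.0166 0.0011] F [ 8.3  6.5 -6.8] w 22.1
lever -0.029 r 84.9 j7 0.29
[[[0.015, 0.032, 0.007], [0.0045, 0.0028, 0.0375], 22], [[-0.002, 0.032, 0.0], [0.0, 0.0, 0.0335], 22], [[-0.002, 0.032, 0.0], [0.0, 0.0, 0.0335], 22], [[-0.002, 0.032, 0.0], [0.0, 0.0, 0.0335], 22], [[-0.002, 0.032, 0.0], [0.0, 0.0, 0.0335], 22], [[-0.002, 0.032, 0.0], [0.0, 0.0, 0.0335], 22], [[-0.002, 0.032, 0.0], [0.0, 0.0, 0.0335], 22], [[-0.002, 0.032, 0.0], [0.0, 0.0, 0.0335], 22], [[-0.002, 0.032, 0.0], [0.0, 0.0, 0.0335], 22], [[-0.002, 0.032, 0.0], [0.0, 0.0, 0.0335], 22], [[-0.002, 0.032, 0.0], [0.0, 0.0, 0.0335], 22]]
```

Call:
servo_tool:
  steps:
    - [[0.015, 0.032, 0.003], [0.004, 0.002, 0.0375], 22]
    - [[-0.002, 0.032, 0], [0, 0, 0.0335], 22]
    - [[-0.002, 0.032, 0], [0, 0, 0.0335], 22]
    - [[-0.002, 0.032, 0], [0, 0, 0.0335], 22]
    - [[-0.002, 0.032, 0], [0, 0, 0.0335], 22]
    - [[-0.002, 0.032, 0], [0, 0, 0.0335], 22]
    - [[-0.002, 0.032, 0], [0, 0, 0.0335], 22]

```text
time: 18.55
tool_pos: [0.5592, 0.1569, 0.0685]
tool_rot: [-2.31, -2.125, 0.017]
wrist_force: [-3.5, 2.6, 3.2]
width: 0.262
gripper_force: 2.6
```

Call:
servo_tool:
  steps:
    - [[-0.002, 0.032, 0], [0, 0, 0.0335], 22]
    - [[-0.002, 0.032, 0], [0, 0, 0.0335], 22]

```text
time: 18.72
tool_pos: [0.5783, 0.154, 0.0685]
tool_rot: [-2.52, -1.872, 0.015]
wrist_force: [-4.2, 3.3, 2.6]
width: 0.257
gripper_force: 2.6
```

```bash
python3 -c "
from h import *
lev(); swing(1.13,3,z=68)"
```

```text
t 18.72 tcp dock mm [ 29.5 197.4  68.5] toolyaw err deg -21.52 tilt [-0.0092 -0.004 ] F [-3.9  3.7  2.6] w 22.0
lever 0.890 r 88.5 j7 -0.49
[[[0.005, 0.024, 0.001], [-0.0024, 0.0021, 0.0142], 22], [[-0.001, 0.024, 0.0], [0.0, 0.0, 0.0254], 22], [[-0.001, 0.024, 0.0], [0.0, 0.0, 0.0254], 22]]
```

Call:
servo_tool:
  steps:
    - [[0.005, 0.024, 0.001], [-0.002, 0.002, 0.016], 22]
    - [[-0.001, 0.024, 0], [0, 0, 0.025], 22]
    - [[-0.001, 0.024, 0], [0, 0, 0.025], 22]
    - [[0, 0.008, 0], [0, 0, 0], 22]

```text
time: 19.05
tool_pos: [0.5962, 0.1476, 0.0678]
tool_rot: [-2.694, -1.602, 0.016]
wrist_force: [-16.8, 6.4, 13.3]
width: 0.258
gripper_force: 8.9
```

```bash
python3 -c "
from h import *
lev(); swing(-.04,11,z=69)"
```

```text
t 19.05 tcp dock mm [ 46.9 189.5  67.8] toolyaw err deg -33.23 tilt [-0.0122  0.0011] F [-16.2   7.7  13.3] w 22.0
lever 1.105 r 88.9 j7 -0.64
[[[0.001, -0.031, -0.004], [-0.0037, 0.0013, -0.041], 22], [[-0.002, -0.031, 0.0], [0.0, 0.0, -0.0331], 22], [[-0.002, -0.031, 0.0], [0.0, 0.0, -0.0331], 22], [[-0.002, -0.031, 0.0], [0.0, 0.0, -0.0331], 22], [[-0.002, -0.031, 0.0], [0.0, 0.0, -0.0331], 22], [[-0.002, -0.031, 0.0], [0.0, 0.0, -0.0331], 22], [[-0.002, -0.031, 0.0], [0.0, 0.0, -0.0331], 22], [[-0.002, -0.031, 0.0], [0.0, 0.0, -0.0331], 22], [[-0.002, -0.031, 0.0], [0.0, 0.0, -0.0331], 22], [[-0.002, -0.031, 0.0], [0.0, 0.0, -0.0331], 22], [[-0.002, -0.031, 0.0], [0.0, 0.0, -0.0331], 22]]
```

Call:
servo_tool:
  steps:
    - [[0.001, -0.031, -0.008], [-0.003, 0.001, -0.041], 22]
    - [[-0.002, -0.031, 0], [0, 0, -0.033], 22]
    - [[-0.002, -0.031, 0], [0, 0, -0.033], 22]
    - [[-0.002, -0.031, 0], [0, 0, -0.033], 22]
    - [[-0.002, -0.031, 0], [0, 0, -0.033], 22]
    - [[-0.002, -0.031, 0], [0, 0, -0.033], 22]
    - [[-0.002, -0.031, 0], [0, 0, -0.033], 22]
    - [[-0.002, -0.031, 0], [0, 0, -0.033], 22]
    - [[-0.002, -0.031, 0], [0, 0, -0.033], 22]
    - [[-0.002, -0.031, 0], [0, 0, -0.033], 22]
    - [[-0.002, -0.031, 0], [0, 0, -0.033], 22]
    - [[0, -0.008, 0], [0, 0, 0], 22]

```text
time: 20.05
tool_pos: [0.505, 0.134, 0.0701]
tool_rot: [1.368, 2.813, 0.009]
wrist_force: [2.3, 4.4, -2.4]
width: 0.257
gripper_force: 1.9
```

```bash
python3 -c "
from h import *
lev(); swing(1.13,11,z=69)"
```

```text
t 20.05 tcp dock mm [-45.2 183.5  70.1] toolyaw err deg 33.43 tilt [ 0.0148 -0.0008] F [ 2.7  4.2 -2.4] w 21.9
lever -0.027 r 82.9 j7 0.28
[[[0.022, 0.032, 0.004], [0.0037, 0.0029, 0.0355], 22], [[-0.002, 0.031, 0.0], [0.0, 0.0, 0.0335], 22], [[-0.002, 0.031, 0.0], [0.0, 0.0, 0.0335], 22], [[-0.002, 0.031, 0.0], [0.0, 0.0, 0.0335], 22], [[-0.002, 0.031, 0.0], [0.0, 0.0, 0.0335], 22], [[-0.002, 0.031, 0.0], [0.0, 0.0, 0.0335], 22], [[-0.002, 0.031, 0.0], [0.0, 0.0, 0.0335], 22], [[-0.002, 0.031, 0.0], [0.0, 0.0, 0.0335], 22], [[-0.002, 0.031, 0.0], [0.0, 0.0, 0.0335], 22], [[-0.002, 0.031, 0.0], [0.0, 0.0, 0.0335], 22], [[-0.002, 0.031, 0.0], [0.0, 0.0, 0.0335], 22]]
```

Call:
servo_tool:
  steps:
    - [[0.022, 0.032, 0.003], [0.004, 0.002, 0.0355], 22]
    - [[-0.002, 0.031, 0], [0, 0, 0.0335], 22]
    - [[-0.002, 0.031, 0], [0, 0, 0.0335], 22]
    - [[-0.002, 0.031, 0], [0, 0, 0.0335], 22]
    - [[-0.002, 0.031, 0], [0, 0, 0.0335], 22]

```text
time: 20.47
tool_pos: [0.5361, 0.1552, 0.0673]
tool_rot: [-2.074, -2.349, 0.031]
wrist_force: [-18.5, -3.2, 15.9]
width: 0.257
gripper_force: 9.8
```

Call:
servo_tool:
  steps:
    - [[-0.002, 0.031, 0], [0, 0, 0.0335], 22]
    - [[-0.002, 0.031, 0], [0, 0, 0.0335], 22]

```text
time: 20.63
tool_pos: [0.5494, 0.1565, 0.0669]
tool_rot: [-2.303, -2.115, 0.045]
wrist_force: [-30.7, -1.2, 23.4]
width: 0.258
gripper_force: 15.4
```

```bash
python3 -c "
from h import *
lev(); swing(1.13,5,z=69)"
```

```text
t 20.63 tcp dock mm [  0.9 202.2  66.9] toolyaw err deg -9.6 tilt [-0.0305 -0.009 ] F [-30.6   1.3  23.4] w 22.0
lever 0.560 r 88.2 j7 -0.34
[[[0.009, 0.033, -0.008], [-0.0095, 0.0035, -0.0138], 22], [[-0.002, 0.034, 0.0], [0.0, 0.0, 0.0363], 22], [[-0.002, 0.034, 0.0], [0.0, 0.0, 0.0363], 22], [[-0.002, 0.034, 0.0], [0.0, 0.0, 0.0363], 22], [[-0.002, 0.034, 0.0], [0.0, 0.0, 0.0363], 22]]
```

Call:
servo_tool:
  steps:
    - [[0, -0.04, -0.005], [0, 0, 0], 22]
    - [[0, -0.015, 0], [0, 0, 0], 22]

```text
time: 20.8
tool_pos: [0.5349, 0.1542, 0.067]
tool_rot: [-2.305, -2.125, 0.042]
wrist_force: [-13.8, -6.5, 2.2]
width: 0.26
gripper_force: 6.2
```

```bash
python3 -c "
from h import *
lev()
D=None
for n in ('scene','side'):
  p=viewer.read_camera(n); D=dk(world(p))*1000
  q=D[(D[...,2]>52)&(D[...,2]<60)&(D[...,1]>140)&(D[...,1]<180)&(abs(D[...,0])<60)]
  q2=D[(D[...,2]>64)&(D[...,2]<71)&(abs(D[...,0])<12)&(abs(D[...,1]-114)<14)]
  print(n,len(q),q.mean(0).round(1),len(q2)); 
  np.save('D_'+n,D); save(p,'pics/x_%s.png'%n)
  im=p['pixels'][150:290,200:340] ; cv2.imwrite('pics/y_%s.png'%n,cv2.resize(im,(400,400),interpolation=cv2.INTER_CUBIC)[:,:,::-1])
cv2.imwrite('pics/y.png',np.hstack([cv2.imread('pics/y_scene.png'),cv2.imread('pics/y_side.png')]))
"
```

```text
t 20.8 tcp dock mm [-13.7 201.2  67. ] toolyaw err deg -9.36 tilt [-0.0237 -0.0134] F [-14.3  -5.3   2.2] w 22.2
lever 0.394 r 88.3 j7 -0.35
scene 126 [ -3.5 157.   56.1] 57
side 22 [-36.3 146.6  55.2] 52
```

View pics/y.png

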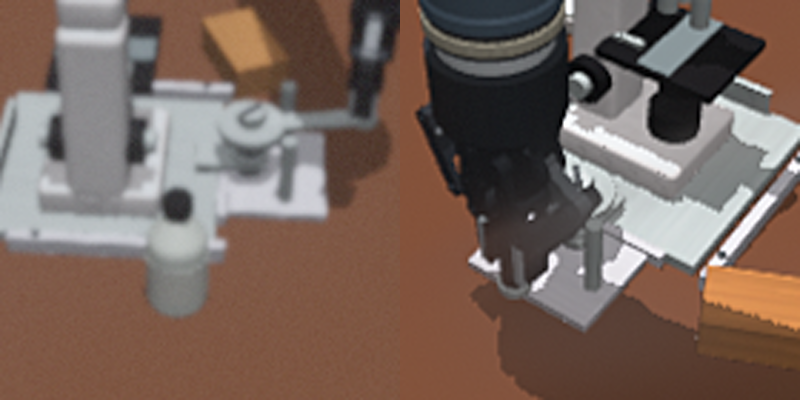

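Call:
servo_tool:
  steps:
    - [[0, -0.02, 0], [0.005, 0, 0], 28]
    - [[0, -0.01, 0], [0.005, 0, 0], 34]
    - [[0, 0, -0.03], [0, 0, 0], 34]
    - [[0, 0, -0.1], [0, 0, 0], 34]
    - [[0, 0, -0.12], [0, 0, 0], 34]
    - [[0, 0, -0.12], [0, 0, 0], 34]
    - [[0, 0, 0], [0, 0, 0], 34]

```text
time: 21.48
tool_pos: [0.5446, 0.1601, 0.188]
tool_rot: [-2.299, -2.118, 0.021]
wrist_force: [1.3, 0.4, 1.1]
width: 0.4
gripper_force: 0.0
```

```bash
cp D.npy D0.npy; python3 look.py w3.png; python3 - <<'E'
import numpy as np,cv2
for f,o in(("D0.npy",0),("D.npy",0)):
    D=np.load(f); x,y,z=D[...,0],D[...,1],D[...,2]
    m=(np.hypot(x-.3,y-114)<11)
    print(f,m.sum(),np.percentile(z[m],[5,25,50,75,90,98]).round(1))
    for t in(69.5,70.5):
        q=D[m&(z>t)][:,:2]
        if len(q)>5:
            c,v=np.linalg.eigh(np.cov(q.T)); d=v[:,1]; print(t,len(q),q.mean(0).round(1),np.sqrt(c).round(1),"rib cw angle from +y deg",np.degrees(np.arctan2(d[0],d[1]))%180)
a=[]
for f,D in(("pics/w2.png",np.load("D0.npy")),("pics/w3.png",np.load("D.npy"))):
    im=cv2.imread(f); m=np.hypot(D[...,0],D[...,1]-114)<40; v,u=np.where(m&(D[...,2]>40)); c=(int(np.median(v)),int(np.median(u))); print(c)
    a.append(cv2.resize(im[max(0,c[0]-90):c[0]+60,max(0,c[1]-60):c[1]+60],(400,500),interpolation=cv2.INTER_CUBIC))
cv2.imwrite("pics/rib.png",np.hstack(a))
E
```

```text
t 21.48 tcp dock mm [ -3.6 206.2 188. ] toolyaw err deg -9.4 tilt [-0.0205  0.002 ] F [1.4 0.3 1.1] w 34.2
railL 99 [-92.4  21.5  15. ] [-96.8   7.5  12.1] [-89.5  36.7  17.2]
railR 336 [95.8 48.3 15.2] [ 91.8 -68.2  12.1] [101.1  97.8  18.3]
stop 426 [-27.3  88.8   9.9] [-69.1  80.    8. ] [ 69.8 108.3  12.9]
pinL 115 [-32.9 143.   67. ] [-38.5 136.9  64. ] [-27.4 148.3  69.2]
pinR 28 [ 37.1 146.2  66.7] [ 34.1 144.4  64.3] [ 40.3 148.   68.5]
grip 329 [-38.8 194.3  92.6] [-47.5 185.3  89.2] [-30.5 202.3  95. ]
bolt 412 [  1.1 114.5  67.4] [-10.2 100.8  62.1] [ 12.3 125.1  71.4]
hub 1256 [ -6.  119.6  56.2] [-28.6  86.4  53.1] [ 16.4 145.   60. ]
D0.npy 469 [56.5 65.4 67.1 67.9 69.9 70.8]
69.5 69 [  0.8 113.3] [1.2 5.7] rib cw angle from +y deg 21.23405465840455
70.5 18 [  1.4 114.5] [1.2 5.7] rib cw angle from +y deg 23.50005376589163
D.npy 463 [55.6 64.8 67.1 67.8 70.  70.9]
69.5 69 [  1.2 112.9] [1.3 5.5] rib cw angle from +y deg 137.530211380225
70.5 21 [  1.3 113.5] [1.1 5.3] rib cw angle from +y deg 136.60709375309156
(264, 265)
(266, 274)
```

View pics/rib.png

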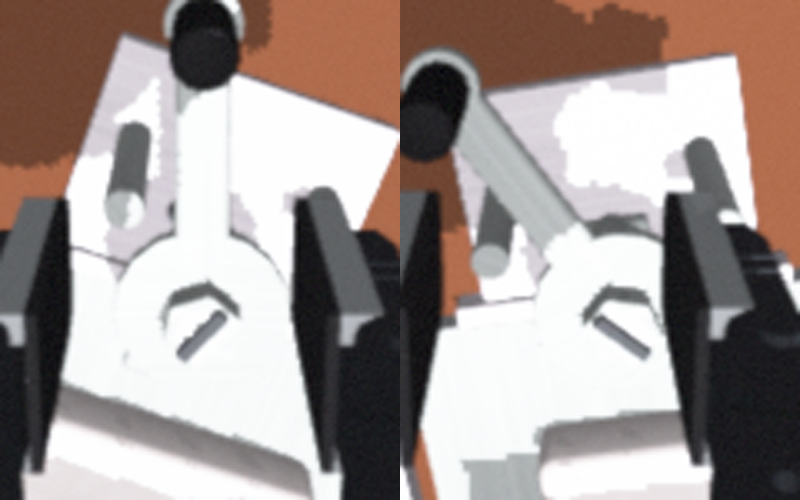

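```bash
python3 -c "
from h import *
tool();goto([-38.8,194.3,120],25.8,0,6,34)"
```

```text
t 21.53 tcp dock mm [ -5.4 205.9 185. ] toolyaw err deg -9.38 tilt [-0.025   0.0004] F [-0.2 -0.2 -0.7] w 33.7
turn [ -1.4  -0.3 -35.2] shift mm/row 12.327500886070839
[[[-0.009, -0.016, 0.037], [-0.0013, -0.0003, -0.0326], 34], [[-0.008, -0.017, 0.036], [-0.0013, -0.0003, -0.0326], 34], [[-0.006, -0.018, 0.036], [-0.0013, -0.0003, -0.0326], 34], [[-0.004, -0.019, 0.036], [-0.0013, -0.0003, -0.0326], 34], [[-0.002, -0.019, 0.036], [-0.0013, -0.0003, -0.0326], 34], [[0.0, -0.019, 0.036], [-0.0013, -0.0003, -0.0326], 34]]
```

Call:
servo_tool:
  steps:
    - [[-0.009, -0.016, 0.037], [-0.0013, 0, -0.0326], 34]
    - [[-0.008, -0.017, 0.036], [-0.0013, 0, -0.0326], 34]
    - [[-0.006, -0.018, 0.036], [-0.0013, 0, -0.0326], 34]
    - [[-0.004, -0.019, 0.036], [-0.0013, 0, -0.0326], 34]
    - [[-0.002, -0.019, 0.036], [-0.0013, 0, -0.0326], 34]
    - [[0, -0.019, 0.036], [-0.0013, 0, -0.0326], 34]
    - [[0, 0, 0], [0, 0, 0], 34]

```text
time: 22.12
tool_pos: [0.5041, 0.1427, 0.1133]
tool_rot: [-1.547, -2.717, 0.013]
wrist_force: [-0.2, 0.1, -0.0]
width: 0.399
gripper_force: 0.0
```

```bash
python3 -c "
from h import *
tool();goto([-38.8,194.3,67],25.8,0,3,34)"
```

```text
t 22.12 tcp dock mm [-45.4 192.3 113.3] toolyaw err deg 25.98 tilt [-0.0172  0.0002] F [-0.2  0.1 -0. ] w 34.0
turn [-0.8 -0.5  0.2] shift mm/row 15.594629448019631
[[[-0.002, 0.008, 0.051], [-0.0016, -0.0009, 0.0003], 34], [[-0.001, 0.008, 0.051], [-0.0016, -0.0009, 0.0003], 34], [[-0.001, 0.008, 0.051], [-0.0016, -0.0009, 0.0003], 34]]
```

Call:
servo_tool:
  steps:
    - [[-0.004, 0.024, 0], [-0.004, -0.002, 0.001], 34]
    - [[0, 0, 0.05], [0, 0, 0], 34]
    - [[0, 0, 0.05], [0, 0, 0], 34]
    - [[0, 0, 0.05], [0, 0, 0], 34]
    - [[0, 0, 0], [0, 0, 0], 22]
    - [[0, 0, 0], [0, 0, 0], 22]
    - [[0, 0, 0], [0, 0, 0], 22]

```text
time: 22.7
tool_pos: [0.5149, 0.1473, 0.0715]
tool_rot: [1.558, 2.726, 0.008]
wrist_force: [-1.1, -0.3, -0.6]
width: 0.259
gripper_force: 0.3
```

```bash
python3 -c "
from h import *
lev(); swing(.6,6,z=68)"
```

```text
t 22.7 tcp dock mm [-34.3 196.   71.5] toolyaw err deg 25.79 tilt [0.0044 0.0037] F [-1.2 -0.2 -0.6] w 22.1
lever 0.154 r 88.8 j7 0.19
[[[0.002, 0.022, 0.012], [0.0018, -0.0004, 0.0409], 22], [[-0.001, 0.022, 0.0], [0.0, 0.0, 0.0237], 22], [[-0.001, 0.022, 0.0], [0.0, 0.0, 0.0237], 22], [[-0.001, 0.022, 0.0], [0.0, 0.0, 0.0237], 22], [[-0.001, 0.022, 0.0], [0.0, 0.0, 0.0237], 22], [[-0.001, 0.022, 0.0], [0.0, 0.0, 0.0237], 22]]
```

Call:
servo_tool:
  steps:
    - [[0.002, 0.022, 0.008], [0, 0, 0.03], 22]
    - [[-0.001, 0.022, 0], [0, 0, 0.0237], 22]
    - [[-0.001, 0.022, 0], [0, 0, 0.0237], 22]

```text
time: 22.95
tool_pos: [0.5288, 0.1538, 0.069]
tool_rot: [-1.88, -2.512, 0.004]
wrist_force: [-10.3, -5.1, 7.6]
width: 0.255
gripper_force: 6.0
```

Call:
servo_tool:
  steps:
    - [[-0.001, 0.022, 0], [0, 0, 0.0237], 22]
    - [[-0.001, 0.022, 0], [0, 0, 0.02], 22]

```text
time: 23.12
tool_pos: [0.538, 0.1558, 0.0687]
tool_rot: [-2.045, -2.374, 0.015]
wrist_force: [-19.0, -5.6, 15.9]
width: 0.256
gripper_force: 10.1
```

Call:
servo_tool:
  steps:
    - [[-0.001, 0.022, 0], [0, 0, 0.01], 22]

```text
time: 23.2
tool_pos: [0.5425, 0.1568, 0.0685]
tool_rot: [-2.078, -2.34, 0.02]
wrist_force: [-23.7, -4.2, 19.6]
width: 0.26
gripper_force: 12.0
```

```bash
python3 -c "
from h import *
lev()"
```

```text
t 23.2 tcp dock mm [ -6.  203.1  68.5] toolyaw err deg 2.06 tilt [-0.0173 -0.0015] F [-23.9  -2.3  19.6] w 22.2
lever 0.483 r 89.3 j7 -0.15
```

Call:
servo_tool:
  steps:
    - [[0, -0.04, 0], [0, 0, 0], 22]
    - [[0, -0.035, 0], [0, 0, 0], 26]
    - [[0, -0.01, 0], [0, 0, 0], 34]
    - [[0, 0, 0], [0, 0, 0], 38]
    - [[0, 0, -0.05], [0, 0, 0], 38]
    - [[0, 0, -0.1], [0, 0, 0], 38]
    - [[0, 0, -0.12], [0, 0, 0], 38]
    - [[0, 0, -0.12], [0, 0, 0], 38]
    - [[0, 0, 0], [0, 0, 0], 38]

```text
time: 23.95
tool_pos: [0.5316, 0.1573, 0.194]
tool_rot: [2.077, 2.346, 0.032]
wrist_force: [1.3, 0.5, 1.0]
width: 0.447
gripper_force: 0.0
```

```bash
python3 look.py w4.png|head -1; python3 - <<'E'
from h import *
D=np.load("D.npy"); x,y,z=D[...,0],D[...,1],D[...,2]
q=D[(np.hypot(x-.3,y-114)<11)&(z>69.5)][:,:2]; c,v=np.linalg.eigh(np.cov(q.T)); print("rib",len(q),np.degrees(np.arctan2(v[0,1],v[1,1]))%180)
p=viewer.read_camera("side"); D=dk(world(p))*1000
q=D[(D[...,2]>7)&(D[...,2]<12.5)&(abs(D[...,0])<88)&(D[...,1]<100)&(D[...,1]>20)]
for a in(-75,75): k=q[abs(q[:,0]-a)<10]; print("edge",a,np.percentile(k[:,1],98).round(1))
W=world(p)
for n in("slide_box","lens_cleaner","petri_dish"):
    for r in models.silhouettes(n,p)[:2]: print(n,r["conf"],np.median(W[r["mask"]&(p["depth"]>0)],0).round(3))
E
```

```text
t 23.95 tcp dock mm [-16.7 204.5 194. ] toolyaw err deg 2.22 tilt [0.0193 0.0099] F [1.3 0.4 1. ] w 38.2
rib 61 139.37889176498365
edge -75 89.7
edge 75 89.4
slide_box 0.66 [0.406 0.057 0.032]
lens_cleaner 0.55 [0.682 0.048 0.031]
lens_cleaner 0.19 [0.534 0.087 0.014]
```

```bash
python3 -c "
from rig import arm
print(arm.finish_job())"
```

```text
the job is handed in; nothing more can be done
None
```

The microscope plate measures home and square against the end stop. The clamp bolt came up hard against its end: two pushes of over 20 N did not turn it further. The job is handed in at about 24 s; the slide box and bottle show no shift, but the petri dish was not re-detected in the last picture.

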